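# Key-switch the bath controller on

### The arm

A 7-joint arm with a two-finger parallel gripper is mounted at the origin on the work surface. World frame = base frame: x ahead of the robot, y to its left, z up, the work surface at z = 0. Lengths are in m, angles in rad, forces in N, time in s.
With the tool pointing down it reaches from about 0.4 to 0.85 m from the base axis. Payload 10.4 kg.
Tool frame: the origin (TCP) lies on the centre line of the jaws, within the pads' length; the fingertips stand 8 mm ahead of it and the grasp point (between the pads) lies 11 mm behind it (r.finger_overhang is the distance from the TCP to the fingertips, in m); z points along the fingers, y is the line along which they close (so a half turn about z gives the same grasp; the last joint's range is limited). The gripper opens to 87 mm and grips with 3 to 60 N. Pads are 19 mm wide; open, the fingers measure 117 mm over their backs; the gripper's body (75 mm by 190 mm) begins 51 mm behind the grasp point.
Start: joints at [1.284, 0.332, -0.065, 1.46, 0.022, 1.35, -0.088], TCP at [0.163, -0.603, 0.231] pointing down, gripper open.
Joint ranges: [-2.6, 2.6], [-0.5, 2.12], [-1.47, 1.34], [0.16, 2.42], [-1.27, 4.41], [0.06, 2.06], [-2.6, 2.6]. Speed limits (rad/s): [2.22, 2.22, 2.79, 2.79, 3.14, 3.14, 3.14].

### API

Orientations are given as a unit quaternion [x, y, z, w].
In Python, from bench import r, vision gives the robot as it stands.
- The arm moves only by the tool drive_tool, never from a script. Its argument "series" is a list of rows, each a list of 2 entries, a list of its own where there are three numbers: the shift along the world's x, y, z in cm, then the turn about the world's z in degrees. A call has exactly 10 rows; each row shifts and turns the commanded pose from where the row before left it; what a row does not reach is not made up. A row lasts 1/8 s, in which the tool goes at most 62.5 mm and 10.7 degrees, less where a joint would pass 70% of its speed; a pose out of reach is approached as far as the arm can. A call with a gripper value outside its range is refused whole. "hand" is the closure, from 0 (fully open) to 1 (shut), set as the call begins (left out, the last holds). The fingers move at their own pace and stop on an object; "newtons" is the grip in N (left out, the last holds). Time passes only in rows, so rows that do not move let the fingers close, or fill a call up. It gives the time, the measured TCP pose, the force, the opening and the grip force at its end, in the units of the state.
- r.read_state(): the state, without advancing time (a new reading comes with each control period).
- vision.camera(name): name is "scene" or "top" or "wrist"; returns a dict with "color" (480x640x3 uint8, red, green, blue), "intrinsics" (3x3 intrinsics, pixels), "k1" (the pictures are not rectified: a ray, as slopes to the right and down, at radius r is drawn at 1 + k1 r^2 times it, then the intrinsics apply), "R" (3x3) and "t" (3): a world point X has camera coordinates R X + t; the wrist camera has in their place "mount" (4x4, takes a point from camera to tool coordinates, whose origin is the TCP and whose axes are the flange's). Camera axes: x right, y down, z forward; pixel columns grow to the right and rows downward; lengths in m; the calibration is good to about 2 mm. A picture is of the moment at which its call begins: read the wrist's pose just before it. There is no depth.
- r.close_job(): hands the job in; it is judged then, once.
The state is a dict: "time": time; "joint_positions": joint angles; "joint_vel": joint speeds; "joint_torque": joint torques, N m; "ee_pos": TCP position; "eef_rot": TCP orientation; "ft_force": force on the tool from outside, world axes, zero at the start; "torque": the same for the moment, N m; "width": finger opening in m; "grip_force": force on a finger pad.
Only numpy, scipy, OpenCV 4.12 (cv2) and the standard library are available. Lean on these libraries where they do the work, as an engineer would, in place of code of your own. Each camera call takes 0.05 s, during which the arm holds its last target. There are 200 camera calls.

### The job

Switch on the bath's control box: take the key with the straight rectangular handle out of the key stand, push it fully home into the key switch on the box's sloping panel, then turn it clockwise as far as it goes. Leave the key in the switch and let go; leave the round-handled key, the beaker and the jar where they stand.

Things in the scene. Friction and masses are not known exactly. Their poses are not given: they have to be found in the camera images.
- key: Key to use: black rectangular handle, 84 mm long, 60 g. Stands upright and loose in a slot of the stand, collar resting on it. Origin at the blade's tip, +z to the handle. Blade 5 (x) by 16 mm (y), z 0-30, its first 6 mm tapering down to 2 x 10 at the tip; round collar 24 mm wide, z 30-34; handle 10 (x) by 30 mm (y), z 34-84. Same after a half turn about z.
- round_key: Bystander: key with a black round disc handle (36 mm across, 10 mm thick), 84 mm tall, in the other slot of the stand. Origin at its blade's tip, +z up. Not to be moved.
- key_stand: Fixed aluminium block 60 (x) by 150 (y) by 41 mm high; two slots at y = -45 and +45 mm, each 8 (x) by 19 mm (y), 34 mm deep. Origin at the centre of its underside. Either key may be in either slot; the broad faces of the handles look along the stand's x.
- control_box: Fixed blue box, 180 deep (x), 200 wide (y), 55 mm high at its front (-x), 159 at its back. Its bare metal panel slopes 30 degrees from level and looks up and to its -x, roughly towards the robot. Origin at the centre of its underside. The key switch is a slotted steel disc, 36 mm wide, in a dark ring 62 mm wide and 4 mm high near the middle of the panel.
- lock_mouth (a point): Centre of the slot's mouth, on the disc's face, level with the ring's top, 117 mm above the bench. +z straight out of the panel, 30 degrees from vertical; y along the slot (turns with the disc; level at joint 0), x across it. Slot 7 (x) by 18 mm (y), 34 deep. Key home: collar on the disc, key's origin 30 mm below this point, key's y along the slot, either way round.
- lock (a joint): Turn of the slotted disc, rad: 0 to 1.31 (stop), growing clockwise as seen looking at the panel; starts at 0 to 0.3. Light friction (0.08 N m), no spring: it stays where left. The key has some 0.13 rad of play in the slot, so it must turn that much farther than the disc.
- beaker: Bystander: empty glass beaker, 68 mm wide, 90 mm high, behind the work. Origin at the centre of its underside. Not to be moved.
- jar: Bystander: closed amber glass jar, 56 mm wide, 85 mm high, behind the work. Origin at the centre of its underside. Not to be moved.
There are look-alikes about, which are no part of the job. Leave any yellow look-alike of the key alone.

How it is judged:
On the way, in this order (a step that is already met when the one before it is completed fails the run):
1. the key is pushed home into the slot (z of key in the frame of lock_mouth below -0.025 m and x of key in the frame of lock_mouth between -0.004 and 0.004 m and y of key in the frame of lock_mouth between -0.004 and 0.004 m and angle between the z axis of key and the z axis of lock_mouth, either way round below 0.2 rad), for 0.2 s.
2. with the key home, the disc is turned clockwise to its stop (all of step 1 and value of joint lock above 1.13 rad), for 0.2 s.
At the end, for the whole second after the job is handed in: The straight-handled key is home in the key switch (blade tip at least 25 mm below the slot's mouth, within 4 mm of its axis, within 11 degrees of square), the disc is turned to at least 1.13 rad (within about 10 degrees of its stop), and the key is at rest (all of step 2 and linear speed of key below 0.02 m/s); the robot touches nothing.
It fails at once if the round-handled key is moved more than 30 mm (distance of round_key from where it was at the start of the episode above 0.03 m).
It fails at once if the beaker is moved more than 30 mm (distance of beaker from where it was at the start of the episode above 0.03 m).
It fails at once if the jar is moved more than 30 mm (distance of jar from where it was at the start of the episode above 0.03 m).
It also fails if it takes over 51 s, if anything falls off the work surface, if the arm or the gripper's body presses on something with over 40 N, if the wrist force passes 120 N, or if a joint passes its speed limit or range.

## Working session

There is one attempt and no reset: what is moved stays moved. The work goes in short steps, Python scripts to look and compute and a tool call to move; the robot and the scene stay as the last step left them, time stands still between calls to the robot, and variables do not carry over. Pictures are saved under pics/ and viewed, at most 10 in all, crops included, and the job is handed in when it is done.

Besides the shell and the picture viewer there is one more tool, called after ">>>" as name(argument=value, ...), one argument or row to a line, values as JSON. drive_tool: Moves the arm, as the interface text tells. Its arguments: {"type":"object","properties":{"series":{"type":"array"},"hand":{"type":"number"},"newtons":{"type":"number"}},"required":["series"]}

```bash
mkdir -p pics; ls; cat > h.py <<'E'
import numpy as np, cv2
from bench import r, vision
def snap(n,f):
    s=r.read_state(); c=vision.camera(n); cv2.imwrite('pics/'+f+'.png',c['color'][:,:,::-1]); 
    np.savez('pics/'+f+'.npz',**{k:v for k,v in c.items()},p=s['ee_pos'],q=s['eef_rot']); return c
E
python3 - <<'E'
from h import *
for n in ('scene','top'):
    c=snap(n,n+'0'); print(n,{k:np.round(v,4).tolist() for k,v in c.items() if k!='color'})
s=r.read_state(); print(s['time'],s['ee_pos'],s['eef_rot'],s['width'])
E
```

```text
pics
scene {'intrinsics': [[488.8909, 0.0, 328.3551], [0.0, 488.8909, 243.7962], [0.0, 0.0, 1.0]], 'k1': -0.0595, 'R': [[0.3261, 0.9452, 0.0147], [0.5366, -0.1723, -0.8261], [-0.7783, 0.2772, -0.5634]], 't': [-0.2268, -0.2667, 1.248]}
top {'intrinsics': [[435.6328, 0.0, 318.2659], [0.0, 435.6328, 230.6605], [0.0, 0.0, 1.0]], 'k1': -0.0212, 'R': [[0.0271, -0.9996, -0.0007], [-0.9854, -0.0266, -0.168], [0.168, 0.0053, -0.9858]], 't': [-0.0072, 0.6497, 0.7855]}
0.1 [ 0.16286637 -0.60307115  0.22986205] [ 9.91313259e-01  1.31520540e-01 -1.06359790e-04 -5.98825314e-04] 0.08702919575470996
```

View pics/scene0.png

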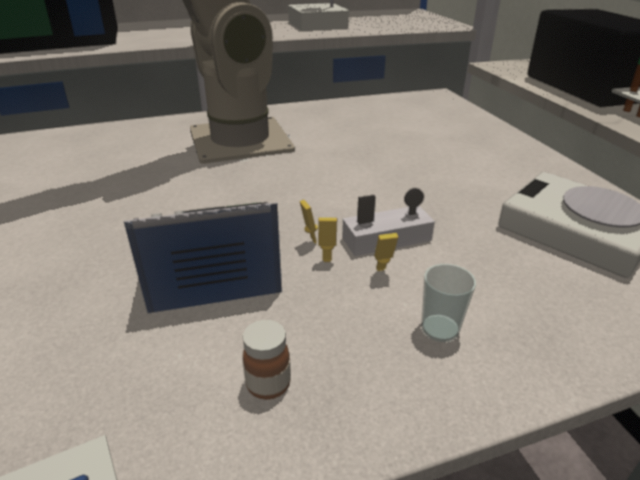

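View pics/top0.png

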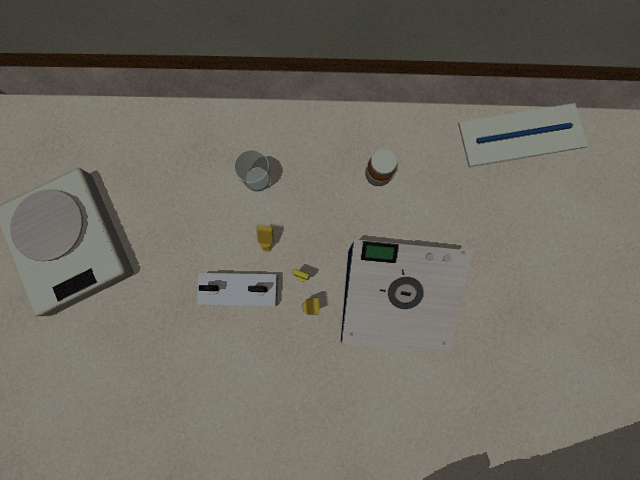

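The scene view shows the stand's straight black handle at (366,208) and the round disc handle at (414,200). The yellow look-alikes are at (308,220), (328,238) and (386,250). In the top view the columns run towards -y, so the straight key should be the handle at (258,289) and the round one at (208,288). The switch ring is at (405,293). I'll measure these now and make one enlarged crop to confirm.

```bash
cat >> h.py <<'E'
from scipy.spatial.transform import Rotation as Rn
def cam(f):
    c=dict(np.load('pics/'+f+'.npz'))
    if 'mount' in c:
        T=np.eye(4); T[:3,:3]=Rn.from_quat(c['q']).as_matrix(); T[:3,3]=c['p']; W=T@c['mount']
        c['R']=W[:3,:3].T; c['t']=-c['R']@W[:3,3]
    return c
def ray(c,uv):
    D=np.array([float(c['k1']),0,0,0]); p=cv2.undistortPoints(np.array(uv,float).reshape(-1,1,2),c['intrinsics'],D)[:,0]
    return -c['R'].T@c['t'], np.c_[p,np.ones(len(p))]@c['R']
def plane(c,uv,n,d):   # points X on rays with n.X=d
    o,v=ray(c,uv); n=np.array(n,float); return o+v*((d-n@o)/(v@n))[:,None]
def onz(c,uv,z): return plane(c,uv,[0,0,1],z)
def two(c1,u1,c2,u2):
    o1,a=ray(c1,[u1]);o2,b=ray(c2,[u2]);a=a[0];b=b[0]
    s=np.linalg.lstsq(np.c_[a,-b],o2-o1,rcond=None)[0]; P,Q=o1+s[0]*a,o2+s[1]*b
    return (P+Q)/2, np.linalg.norm(P-Q)
E
python3 - <<'E'
from h import *
t=cam('top0'); s=cam('scene0')
g=cv2.cvtColor(t['color'],cv2.COLOR_RGB2GRAY)
def blobs(g,box,lo,hi,minA):
    x0,y0,x1,y1=box; m=((g>=lo)&(g<=hi))[y0:y1,x0:x1].astype(np.uint8)
    for c in cv2.findContours(m,cv2.RETR_LIST,cv2.CHAIN_APPROX_NONE)[0]:
        if cv2.contourArea(c)>minA:
            R=cv2.minAreaRect(c); yield (R[0][0]+x0,R[0][1]+y0),R[1],R[2],cv2.contourArea(c)
for R in blobs(g,(195,268,285,310),0,60,20): print('dark',R, onz(t,[R[0]],.095).round(4))
for R in blobs(g,(190,262,285,312),150,255,300): print('stand',R,onz(t,[R[0]],.041).round(4))
for R in blobs(g,(375,262,435,325),0,110,20): print('ring',R, onz(t,[R[0]],.117).round(4))
a=cv2.resize(s['color'][180:280,290:440],(600,400)); 
b=cv2.resize(np.hstack([t['color'][262:322,190:290]]),(400,240),interpolation=cv2.INTER_CUBIC); b2=cv2.resize(t['color'][262:322,370:440],(280,240))
im=np.zeros((590,690,3),np.uint8); a=a[:340]; im[:340,:600]=a; im[345:585,:400]=b; im[345:585,405:685]=b2
cv2.imwrite('pics/crop.png',im[:,:,::-1])
E
```

```text
dark ((257.5, 288.0), (6.0, 19.0), 90.0, 98.5) [[0.5354 0.1165 0.095 ]]
dark ((209.0, 287.0), (20.0, 6.0), 0.0, 96.5) [[0.5348 0.204  0.095 ]]
dark ((276.55760955810547, 289.5022163391113), (1.998522400856018, 29.01700782775879), 2.2025980949401855, 26.5) [[0.5337 0.0822 0.095 ]]
ring ((405.0, 292.5), (33.0, 36.0), 90.0, 907.0) [[ 0.5338 -0.1442  0.117 ]]
```

View pics/crop.png

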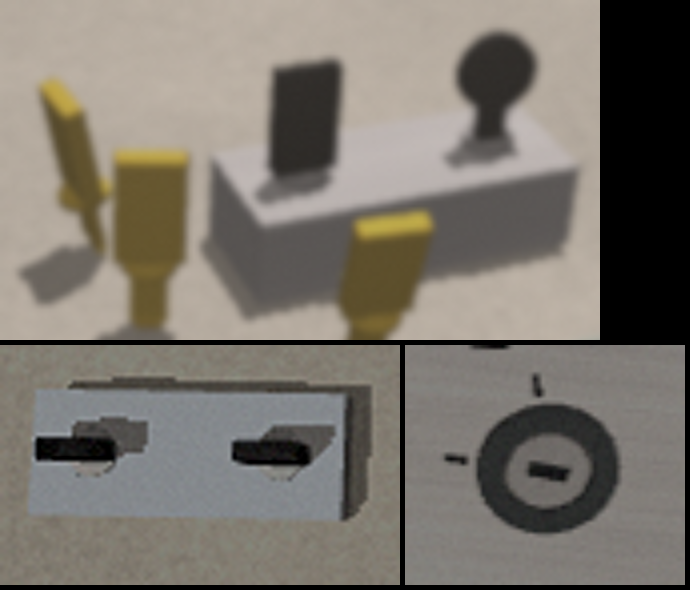

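The crop confirms it: the straight black handle is at (258,288) in the top image and the other is round. The yellow ones stand loose on the bench. The slot at (405,293) is turned slightly clockwise already. Next I fly over the lock for a wrist look.

>>> drive_tool(
  series=[
    [[3.2,4.6,0.9],-1.5],
    [[3.2,4.6,0.9],-1.5],
    [[3.2,4.6,0.9],-1.5],
    [[3.2,4.6,0.9],-1.5],
    [[3.2,4.6,0.9],-1.5],
    [[3.2,4.6,0.9],-1.5],
    [[3.2,4.6,0.9],-1.5],
    [[3.2,4.6,0.9],-1.5],
    [[3.2,4.6,0.9],-1.5],
    [[3.2,4.6,0.9],-1.5],
  ],
  hand=0.4,
  newtons=10,
)

```text
time: 1.35
ee_pos: [0.4836, -0.1418, 0.3208]
eef_rot: [1.0, 0.0, -0.0, 0.0]
ft_force: [0.7, -0.9, -0.8]
width: 0.0523
grip_force: 0.0
```

```bash
python3 - <<'E'
from h import *
c=snap('wrist','w1'); print(np.round(c['mount'],3).tolist(), c['intrinsics'].tolist(), c['k1'])
s=r.read_state(); print(s['time'],s['ee_pos'],s['eef_rot'],s['width'],s['joint_positions'])
E
```

```text
[[-0.001, -0.957, -0.291, 0.081], [1.0, -0.001, -0.001, 0.0], [0.001, -0.291, 0.957, -0.155], [0.0, 0.0, 0.0, 1.0]] [[358.0363490344602, 0.0, 319.2965877169112], [0.0, 358.0363490344602, 237.69662386353477], [0.0, 0.0, 1.0]] -0.053015793501017774
1.4 [ 0.48717301 -0.13414633  0.32187854] [ 0.99999002  0.00405781  0.00144199 -0.00118925] 0.05225967333977335 [ 0.69978411  0.06306223 -0.54066715  1.59721944  0.02972735  1.48786545
 -1.405073  ]
```

View pics/w1.png

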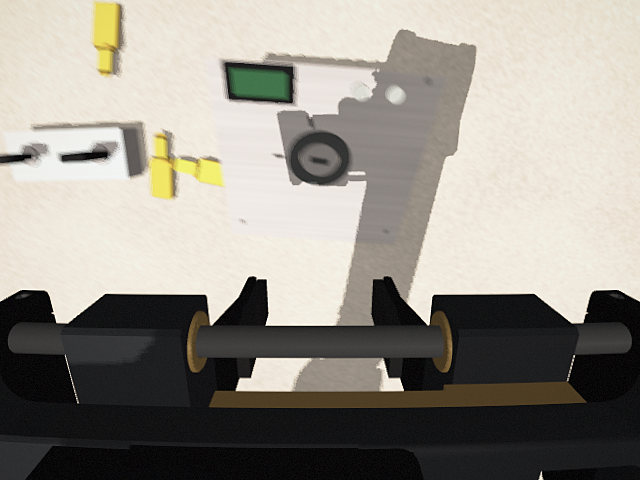

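The wrist view shows the ring at (319,157) with its slot inside, the panel screws at (243,222) and (387,232), and the stand at upper left. I'll use the screws for box yaw and the ring and slot for the lock.

```bash
cat >> h.py <<'E'
def slot(f,box,yaw,z=.117,thr=None,up=6):
    c=cam(f); x0,y0,x1,y1=box; g=cv2.cvtColor(c['color'],cv2.COLOR_RGB2GRAY)[y0:y1,x0:x1]
    g=cv2.resize(g,None,fx=up,fy=up,interpolation=cv2.INTER_CUBIC); thr=thr or cv2.threshold(g,0,255,cv2.THRESH_OTSU)[0]
    n=np.array([-.5*np.cos(yaw),-.5*np.sin(yaw),3**.5/2]); ex=np.array([n[2]*np.cos(yaw),n[2]*np.sin(yaw),.5]); ey=np.cross(n,ex)
    for k in cv2.findContours((g<thr).astype(np.uint8),cv2.RETR_CCOMP,cv2.CHAIN_APPROX_NONE)[0]:
        if cv2.contourArea(k)<up*up*25: continue
        uv=(k[:,0]+.5)/up-.5+[x0,y0]; ctr=onz(c,[uv.mean(0)],z)[0]; P=plane(c,uv,n,n@ctr)-ctr
        R=cv2.minAreaRect(np.c_[P@ex,P@ey].astype(np.float32)*1000); 
        print(f,thr,'ctr',(ctr+ex*R[0][0]/1000+ey*R[0][1]/1000).round(4),'mm',np.round(R[1],1),'ang',round(R[2],1))
E
python3 - <<'E'
from h import *
def screw(f,u,v,w=7):
    c=cam(f); g=255-cv2.cvtColor(c['color'],cv2.COLOR_RGB2GRAY)[v-w:v+w+1,u-w:u+w+1].astype(float); g=np.clip(g-np.median(g)-15,0,None)
    yy,xx=np.mgrid[-w:w+1,-w:w+1]; return np.array([u+(g*xx).sum()/g.sum(), v+(g*yy).sum()/g.sum()])
A={'top0':[(351,334),(444,343),(463,253)],'w1':[(243,222),(387,232),(427,80)]}
p={f:[screw(f,*q) for q in l] for f,l in A.items()}
X=[]
for i in range(3):
    P,e=two(cam('top0'),p['top0'][i],cam('w1'),p['w1'][i]); X.append(P); print(p['top0'][i].round(1),p['w1'][i].round(1),P.round(4),round(e,4))
for f in A:
    Q=onz(cam(f),p[f][:2],.065); d=Q[0]-Q[1]; print(f,Q.round(4).tolist(),'yaw',np.degrees(np.arctan2(-d[0],d[1])))
for f,b in (('top0',(380,265,430,320)),('w1',(287,125,352,190))): slot(f,b,-.05)
E
```

```text
[351.  333.6] [242.4 220.5] [ 0.4603 -0.0534  0.0707] 0.0042
[443.3 342.6] [385.7 230.9] [ 0.4467 -0.2232  0.0632] 0.0031
[458.8 247.7] [427.5  80.6] [ 0.6146 -0.2474  0.0986] 0.0066
top0 [[0.4582, -0.0549, 0.065], [0.4463, -0.2242, 0.065]] yaw -4.034446401237187
w1 [[0.4607, -0.051, 0.065], [0.4479, -0.2214, 0.065]] yaw -4.2792760663174185
top0 84.0 ctr [ 0.5324 -0.1448  0.1169] mm [19.4  8.3] ang 82.7
top0 84.0 ctr [ 0.5334 -0.1446  0.1167] mm [63.4 61.9] ang 6.2
top0 84.0 ctr [ 0.5326 -0.1449  0.1169] mm [35.7 36. ] ang 73.1
w1 104.0 ctr [ 0.5348 -0.1416  0.1169] mm [22.   8.6] ang 81.1
w1 104.0 ctr [ 0.5361 -0.1421  0.116 ] mm [62.1 63.8] ang 88.9
w1 104.0 ctr [ 0.5352 -0.1421  0.1167] mm [33.8 36.1] ang 41.7
```

>>> drive_tool(
  series=[
    [[0.7,3.4,-1.5],0],
    [[0.7,3.4,-1.5],0],
    [[0.7,3.4,-1.5],0],
    [[0.7,3.2,-1.5],0],
    [[0.6,3.2,-1.5],0],
    [[0.6,3.2,-1.5],0],
    [[0.6,3.1,-1.5],0],
    [[0.6,3.1,-1.5],0],
    [[0,0,0],0],
    [[0,0,0],0],
  ],
)

```text
time: 2.65
ee_pos: [0.535, 0.1159, 0.2005]
eef_rot: [1.0, 0.001, -0.0, 0.0]
ft_force: [1.0, -0.4, 0.5]
width: 0.052
grip_force: 0.0
```

```bash
python3 - <<'E'
from h import *
c=snap('wrist','w2'); c=cam('w2'); print(c['p'],c['q'])
g=cv2.cvtColor(c['color'],cv2.COLOR_RGB2GRAY)
P=np.array([[.535,.1165,.095],[.535,.204,.095],[.535,.1165,.041]]); X=P@c['R'].T+c['t']; uv=X[:,:2]/X[:,2:]*358+[319.3,237.7]; print(uv.round(0))
cv2.imwrite('pics/w2c.png',c['color'][:,:,::-1])
E
```

```text
[0.53496184 0.11592394 0.20050897] [ 9.99999581e-01  8.64327679e-04 -2.02703452e-04  2.24577131e-04]
[[318. 240.]
 [203. 240.]
 [318. 222.]]
```

View pics/w2.png

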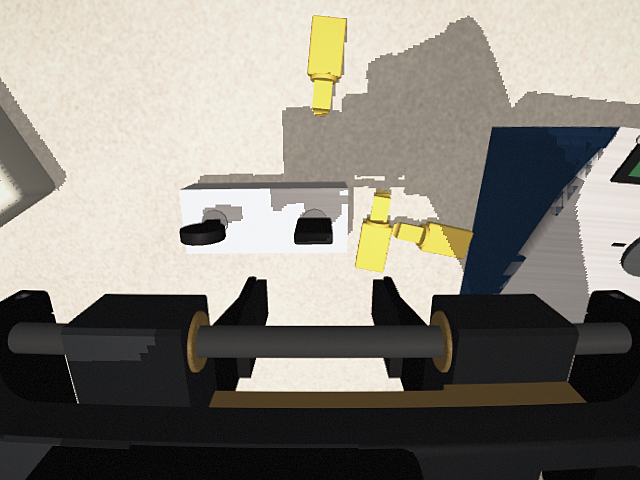

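The straight handle's top is at about (314,239), the round one at (203,232). The nearest yellow key is at (378,230), right of the stand.

```bash
python3 - <<'E'
from h import *
c=cam('w2'); g=cv2.cvtColor(c['color'],cv2.COLOR_RGB2GRAY)
print(g[210:250:1,314].tolist()); print(g[239,290:340].tolist())
m=(g[205:255,285:345]<70).astype(np.uint8)
k=max(cv2.findContours(m,cv2.RETR_EXTERNAL,cv2.CHAIN_APPROX_NONE)[0],key=cv2.contourArea)[:,0]+[285,205]
for v in range(228,246,3):
    u=k[k[:,1]==v][:,0]; print(v,u.min(),u.max(),onz(c,[[u.min()-.5,v],[u.max()+.5,v]],.095).round(4).tolist())
b=k[:,1].max(); print('front edge', b, onz(c,[[300,k[k[:,0]==300][:,1].max()+.5],[330,k[k[:,0]==330][:,1].max()+.5]],.095).round(4).tolist())
E
```

```text
[139, 143, 141, 141, 139, 139, 150, 97, 28, 3, 8, 6, 13, 18, 10, 11, 11, 8, 13, 15, 7, 5, 15, 20, 24, 26, 25, 25, 25, 20, 22, 45, 43, 8, 204, 253, 248, 245, 244, 244]
[245, 245, 253, 255, 44, 8, 24, 23, 26, 22, 25, 22, 20, 20, 22, 22, 20, 25, 21, 21, 20, 24, 18, 25, 20, 19, 21, 19, 22, 21, 23, 24, 19, 22, 21, 21, 26, 55, 50, 49, 45, 21, 90, 236, 254, 246, 244, 245, 244, 244]
228 296 331 [[0.5442, 0.1335, 0.095], [0.5442, 0.1064, 0.095]]
231 295 331 [[0.5419, 0.1343, 0.095], [0.5419, 0.1064, 0.095]]
234 294 331 [[0.5395, 0.1352, 0.095], [0.5395, 0.1063, 0.095]]
237 294 331 [[0.5371, 0.1352, 0.095], [0.5371, 0.1063, 0.095]]
240 294 331 [[0.5347, 0.1352, 0.095], [0.5348, 0.1063, 0.095]]
243 295 331 [[0.5323, 0.1345, 0.095], [0.5324, 0.1063, 0.095]]
front edge 243 [[0.5319, 0.1303, 0.095], [0.532, 0.1074, 0.095]]
```

```bash
python3 - <<'E'
from h import *
t=cam('top0'); s=cam('scene0'); w=cam('w2')
print(two(w,(371,252),t,(300.5,275)), two(w,(371,252),s,(328,222)), two(t,(300.5,275),s,(328,222)))
print('left corner', onz(w,[[357,266],[364,222]],.07), onz(w,[[357,266],[364,222]],.05))
E
```

```text
(array([0.54824575, 0.05994209, 0.13190851]), np.float64(0.047547875376542786)) (array([0.50403978, 0.06584947, 0.03643133]), np.float64(0.002084495598516783)) (array([0.56260145, 0.04238976, 0.07571407]), np.float64(0.003178867890581081))
left corner [[0.5037007  0.08333164 0.07      ]
 [0.54250547 0.07880363 0.07      ]] [[0.49582901 0.08106638 0.05      ]
 [0.5373533  0.07622104 0.05      ]]
```

>>> drive_tool(
  series=[
    [[0.15,0.35,0],0],
    [[0,0,-2],0],
    [[0,0,-2],0],
    [[0,0,-2],0],
    [[0,0,-2],0],
    [[0,0,-2],0],
    [[0,0,-1.4],0],
    [[0,0,-1.4],0],
    [[0,0,0],0],
    [[0,0,0],0],
  ],
  hand=0.52,
)

```text
time: 3.95
ee_pos: [0.5368, 0.1203, 0.073]
eef_rot: [1.0, 0.001, 0.0, -0.0]
ft_force: [-0.5, 0.4, 0.4]
width: 0.0417
grip_force: 0.0
```

>>> drive_tool(
  series=[
    [[0,0,0],0],
    [[0,0,0],0],
    [[0,0,0],0],
    [[0,0,0],0],
    [[0,0,0],0],
    [[0,0,0],0],
    [[0,0,0],0],
    [[0,0,0],0],
    [[0,0,0],0],
    [[0,0,0],0],
  ],
  hand=1,
  newtons=8,
)

```text
time: 5.2
ee_pos: [0.5368, 0.1203, 0.0729]
eef_rot: [1.0, 0.001, 0.0, -0.0]
ft_force: [0.1, -0.3, 6.0]
width: 0.0301
grip_force: 8.0
```

```bash
python3 - <<'E'
from h import *
snap('wrist','w3'); snap('scene','s3')
w=cv2.imread('pics/w3.png')[200:400,220:420]; s=cv2.imread('pics/s3.png')[150:290,280:450]
cv2.imwrite('pics/c3.png',np.hstack([cv2.resize(w,(400,400)),cv2.resize(s,(400,329)).copy() if 0 else cv2.copyMakeBorder(cv2.resize(s,(400,329)),0,71,0,0,0)]))
E
```

```text
(no output)
```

View pics/c3.png

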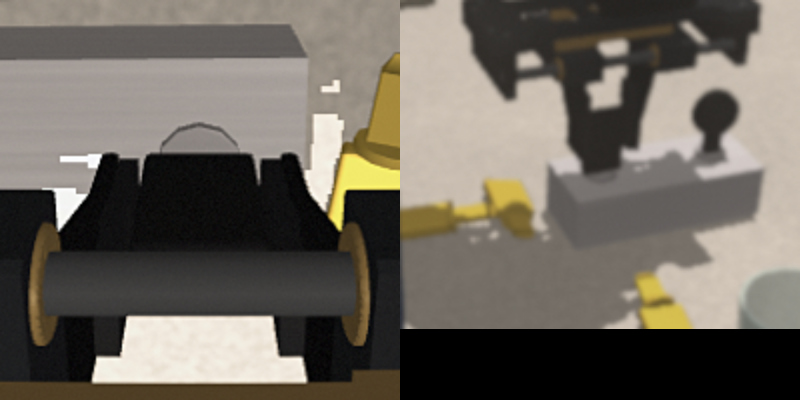

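Gripped (30.1 mm between the pads). Now I half-lift it and lean it back 30° against the slot's edge, so that it pivots in the pads.

>>> drive_tool(
  series=[
    [[0,0,1.2],0],
    [[-0.2,0,1.15],0],
    [[-0.57,0,-0.03],0],
    [[-0.56,0,-0.07],0],
    [[-0.55,0,-0.12],0],
    [[-0.54,0,-0.17],0],
    [[-0.52,0,-0.22],0],
    [[-0.51,0,-0.26],0],
    [[-0.2,0,-0.12],0],
    [[0,0,0],0],
  ],
)

```text
time: 6.55
ee_pos: [0.4997, 0.1201, 0.086]
eef_rot: [1.0, 0.001, -0.0, 0.0]
ft_force: [0.1, -0.3, -0.8]
width: 0.0297
grip_force: 8.0
```

>>> drive_tool(
  series=[
    [[-0.5,0,0.9],0],
    [[-0.5,0,0.9],0],
    [[0,0,2],0],
    [[0,0,3],0],
    [[0,0,3],0],
    [[0,0,3],0],
    [[0,0,2],0],
    [[0,0,0],0],
    [[0,0,0],0],
    [[0,0,0],0],
  ],
)

```text
time: 7.8
ee_pos: [0.4894, 0.12, 0.2332]
eef_rot: [1.0, 0.001, -0.001, 0.0]
ft_force: [-0.3, 0.7, -0.1]
width: 0.0301
grip_force: 8.0
```

```bash
python3 - <<'E'
from h import *
snap('wrist','w4'); snap('scene','s4')
w=cv2.imread('pics/w4.png')[150:400,200:450]; s=cv2.imread('pics/s4.png')[80:260,300:480]
cv2.imwrite('pics/c4.png',np.hstack([cv2.resize(w,(400,400)),cv2.resize(s,(400,400))]))
E
```

```text
(no output)
```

View pics/c4.png

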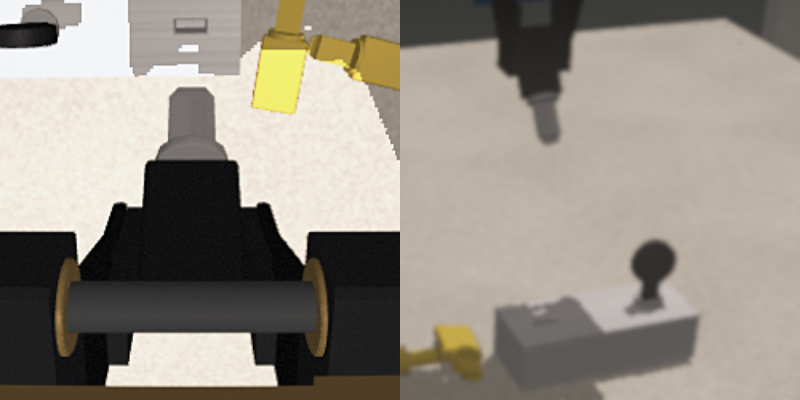

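The key is held, free of the stand and leaning. Its tip is at about (319,205) in the wrist image and (366,144) in the scene image. I'll measure the tilt from these.

```bash
python3 - <<'E'
from h import *
w=cam('w4'); s=cam('s4'); G=w['p']+[0,0,.011]
g=cv2.cvtColor(w['color'],cv2.COLOR_RGB2GRAY); print(g[198:262,319].tolist()); print(g[215,295:345].tolist())
def pl(uv):
    P=plane(w,[uv],[0,1,0],G[1])[0]-G; return P.round(4), np.degrees(np.arctan2(P[0],-P[2])).round(1), np.hypot(P[0],P[2]).round(4)
print('tip',pl((318.8,205)),'collar bottom edge',pl((318.8,236)))
P,e=two(w,(318.8,205),s,(366.2,143.5)); P-=G; print(P.round(4),e,np.degrees(np.arctan2(P[0],-P[2])))
E
```

```text
[237, 236, 237, 234, 235, 251, 172, 102, 102, 105, 109, 110, 111, 109, 111, 110, 111, 111, 109, 111, 111, 112, 112, 111, 110, 108, 109, 111, 109, 110, 112, 110, 111, 111, 112, 111, 103, 112, 112, 114, 118, 124, 119, 116, 115, 115, 115, 115, 114, 117, 121, 100, 37, 11, 16, 16, 18, 16, 17, 20, 16, 15, 11, 18]
[237, 236, 236, 235, 234, 237, 238, 237, 238, 242, 210, 96, 111, 113, 113, 112, 115, 114, 115, 115, 111, 113, 112, 112, 111, 111, 108, 109, 111, 110, 108, 111, 107, 109, 111, 112, 113, 106, 119, 198, 240, 235, 234, 227, 230, 235, 235, 235, 236, 238]
tip (array([ 0.0407,  0.    , -0.0502]), np.float64(39.0), np.float64(0.0646)) collar bottom edge (array([ 0.0187,  0.    , -0.0638]), np.float64(16.4), np.float64(0.0665))
[ 0.0384 -0.001  -0.0585] 0.002238936229326758 33.27219774238344
```

>>> drive_tool(
  series=[
    [[0,-3.23,0],-0.75],
    [[0,-3.23,0],-0.75],
    [[0,-3.23,0],-0.75],
    [[0,-3.23,0],-0.75],
    [[-0.1,-3.23,-1.1],-0.75],
    [[-0.1,-3.23,-1.1],-0.75],
    [[-0.1,-3.23,-1.1],-0.75],
    [[-0.1,-3.23,-1.1],-0.75],
    [[0,0,0],0],
    [[0,0,0],0],
  ],
)

```text
time: 9.15
ee_pos: [0.486, -0.1376, 0.19]
eef_rot: [0.999, -0.051, -0.0, -0.0]
ft_force: [-0.1, -0.1, 0.3]
width: 0.0299
grip_force: 8.0
```

```bash
python3 - <<'E'
from h import *
snap('wrist','w5'); c=cam('w5'); print(c['p'],c['q'])
cv2.imwrite('pics/c5.png',cv2.resize(c['color'][110:290,220:420,::-1],(800,720))[:600])
E
```

```text
[ 0.48604918 -0.13760689  0.19003899] [ 9.98695607e-01 -5.10587811e-02 -1.18311607e-04 -2.65646248e-04]
```

View pics/c5.png

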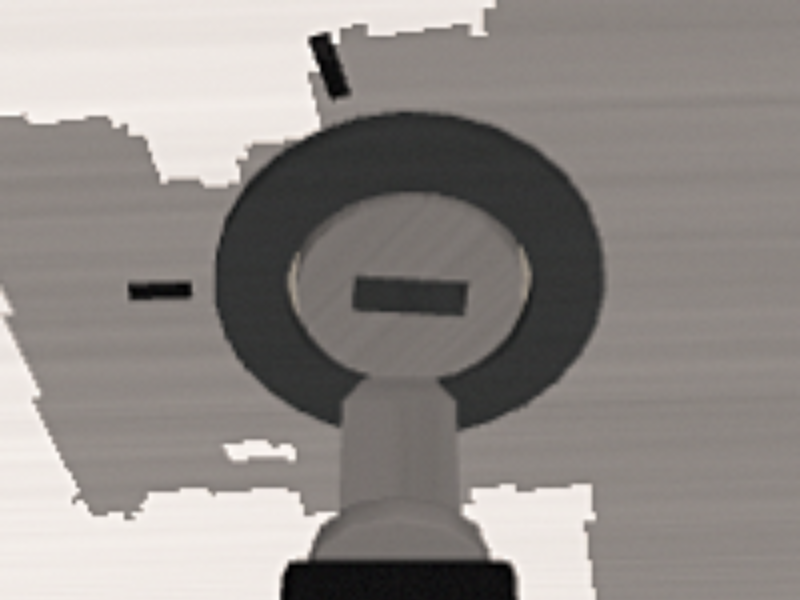

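The slot is clear at (322.5,184), just above the key's tip at (320.5,204), and is parallel to the blade to within about 2°. Now the numbers.

```bash
python3 - <<'E'
from h import *
slot('w5',(300,172,345,196),np.radians(-4.1),thr=85)
slot('w5',(262,130,380,225),np.radians(-4.1),thr=85,up=4)
c=cam('w5'); G=c['p']+[0,0,.011]; o,v=ray(c,[(320.5,204.2)]); v=v[0]
# tip on ray at 0.073 / .071 from G
for L in (.069,.071,.073):
    a,b,d=v@v,2*v@(o-G),(o-G)@(o-G)-L*L; k=(-b+np.sqrt(b*b-4*a*d))/2/a; T=o+k*v-G
    print(L,(T+G).round(4),np.degrees(np.arctan2(np.hypot(T[0],T[1]),-T[2])).round(1))
E
```

```text
w5 85 ctr [ 0.5331 -0.1444  0.117 ] mm [18.3  7.1] ang 84.0
w5 85 ctr [ 0.5331 -0.1444  0.117 ] mm [18.3  7.1] ang 83.9
w5 85 ctr [ 0.5346 -0.1446  0.1155] mm [62.4 63. ] ang 85.0
0.069 [ 0.5257 -0.1426  0.1448] 35.4
0.071 [ 0.5251 -0.1426  0.142 ] 33.7
0.073 [ 0.5246 -0.1425  0.1392] 32.1
```

>>> drive_tool(
  series=[
    [[-0.3,-0.11,-0.16],0],
    [[0.25,-0.02,-0.43],0],
    [[0.25,-0.02,-0.43],0],
    [[0.25,-0.01,-0.44],0],
    [[0,0,0],0],
    [[0,0,0],0],
    [[0,0,0],0],
    [[0,0,0],0],
    [[0,0,0],0],
    [[0,0,0],0],
  ],
)

```text
time: 10.45
ee_pos: [0.4905, -0.1399, 0.1756]
eef_rot: [0.999, -0.051, 0.0, 0.0]
ft_force: [0.7, 0.2, 0.1]
width: 0.0296
grip_force: 8.0
```

```bash
python3 - <<'E'
from h import *
snap('wrist','w6'); c=cam('w6'); print(c['p'],c['q'])
cv2.imwrite('pics/c6.png',cv2.resize(c['color'][140:265,240:400,::-1],(768,600),interpolation=cv2.INTER_CUBIC))
E
```

```text
[ 0.49049081 -0.13991306  0.17562239] [ 9.98681189e-01 -5.13407736e-02  4.86088323e-05  7.34748589e-05]
```

View pics/c6.png

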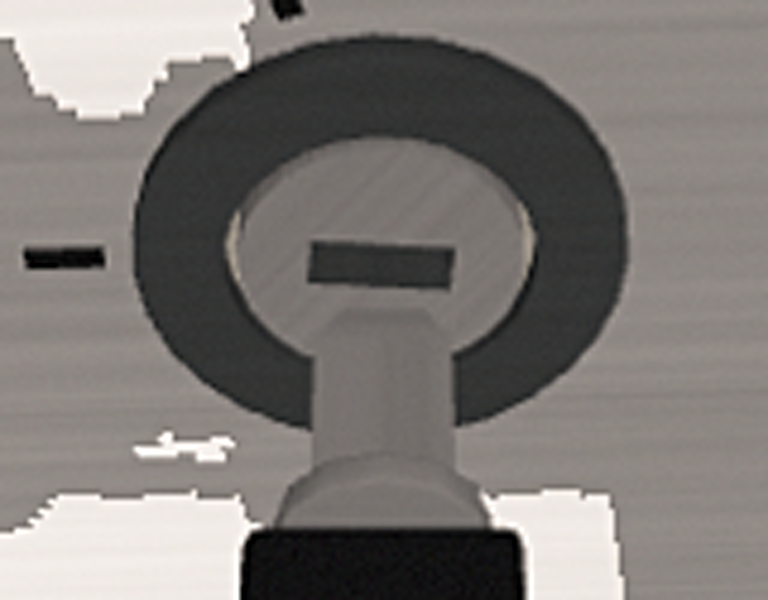

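Slot at (319.4,195.2), tip at (320.8,204): nearly lined up. One more relative calculation, then I push in.

```bash
python3 - <<'E'
from h import *
y=np.radians(-4.1); slot('w6',(300,185,340,203),y,thr=78)
c=cam('w6'); G=c['p']+[0,0,.011]; M=onz(c,[(319.4,195.2)],.117)[0]
n=np.array([-.5*np.cos(y),-.5*np.sin(y),3**.5/2]); ex=np.array([n[2]*np.cos(y),n[2]*np.sin(y),.5]); ey=np.cross(n,ex)
o,v=ray(c,[(320.4,204.0)]); v=v[0]
for L in (.069,.071,.073):
    a,b,d=v@v,2*v@(o-G),(o-G)@(o-G)-L*L; k=(-b+np.sqrt(b*b-4*a*d))/2/a; T=o+k*v-M
    print(L,'tip in lock mm',(1000*np.array([T@ex,T@ey,T@n])).round(1))
print(M,'n',n.round(3),'ex',ex.round(3))
E
```

```text
w6 78 ctr [ 0.5332 -0.1443  0.117 ] mm [18.1  7. ] ang 83.6
0.069 tip in lock mm [ 4.4 -0.5 13. ]
0.071 tip in lock mm [ 2.5 -0.5 10.8]
0.073 tip in lock mm [ 0.7 -0.5  8.7]
[ 0.532969   -0.14462777  0.117     ] n [-0.499  0.036  0.866] ex [ 0.864 -0.062  0.5  ]
```

>>> drive_tool(
  series=[
    [[-0.09,0.05,-0.05],0],
    [[0.1,-0.01,-0.17],0],
    [[0.1,-0.01,-0.17],0],
    [[0.1,0,-0.18],0],
    [[0.1,-0.01,-0.17],0],
    [[0.1,-0.01,-0.17],0],
    [[0.1,0,-0.18],0],
    [[0.1,-0.01,-0.17],0],
    [[0.1,-0.01,-0.17],0],
    [[0,0,0],0],
  ],
)

```text
time: 11.75
ee_pos: [0.4978, -0.14, 0.1613]
eef_rot: [0.999, -0.051, 0.0, 0.0]
ft_force: [0.3, -0.2, -0.2]
width: 0.0298
grip_force: 8.0
```

```bash
python3 - <<'E'
from h import *
snap('wrist','w7'); c=cam('w7'); s=r.read_state(); print(c['p'],s['ft_force'],s['torque'],s['width'])
g=cv2.cvtColor(c['color'],cv2.COLOR_RGB2GRAY); print(g[185:255,320].tolist()); print(g[225,290:350].tolist())
E
```

```text
[ 0.49784694 -0.14003954  0.16128865] [ 1.02507951 -0.95512613 -1.39136854] [-0.03136102 -0.27461238 -0.05248309] 0.02977931017425693
[73, 106, 109, 114, 121, 115, 115, 114, 116, 120, 118, 118, 116, 116, 117, 117, 117, 117, 119, 119, 115, 116, 120, 110, 112, 112, 111, 112, 113, 109, 111, 110, 112, 110, 110, 110, 112, 110, 111, 111, 112, 111, 110, 111, 109, 111, 111, 112, 111, 106, 111, 113, 117, 119, 124, 120, 116, 115, 116, 117, 116, 115, 117, 120, 100, 35, 12, 13, 14, 13]
[52, 52, 42, 39, 59, 100, 129, 122, 118, 116, 119, 117, 120, 122, 121, 115, 114, 116, 113, 115, 117, 115, 118, 117, 116, 115, 115, 115, 113, 114, 112, 110, 111, 113, 111, 112, 111, 111, 110, 112, 114, 113, 114, 115, 117, 118, 117, 119, 117, 119, 121, 120, 124, 125, 124, 82, 37, 36, 47, 49]
```

>>> drive_tool(
  series=[
    [[0.1,-0.01,-0.17],0],
    [[0.1,-0.01,-0.17],0],
    [[0.1,0,-0.18],0],
    [[0.1,-0.01,-0.17],0],
    [[0,0,0],0],
    [[0,0,0],0],
    [[0,0,0],0],
    [[0,0,0],0],
    [[0,0,0],0],
    [[0,0,0],0],
  ],
)

```text
time: 13.05
ee_pos: [0.5016, -0.1403, 0.1544]
eef_rot: [0.999, -0.051, -0.0, 0.0]
ft_force: [1.7, 0.1, -0.2]
width: 0.0299
grip_force: 8.0
```

>>> drive_tool(
  series=[
    [[0.1,-0.01,-0.17],0],
    [[0.1,-0.01,-0.17],0],
    [[0.1,0,-0.18],0],
    [[0.1,-0.01,-0.17],0],
    [[0.1,-0.01,-0.17],0],
    [[0.1,0,-0.18],0],
    [[0.1,-0.01,-0.17],0],
    [[0,0,0],0],
    [[0,0,0],0],
    [[0,0,0],0],
  ],
)

```text
time: 14.3
ee_pos: [0.5089, -0.1409, 0.1428]
eef_rot: [0.999, -0.051, 0.0, 0.0]
ft_force: [-0.5, -0.1, 7.9]
width: 0.0302
grip_force: 8.0
```

```bash
python3 - <<'E'
from h import *
snap('wrist','w8'); snap('scene','s8'); s=r.read_state(); print(s['ee_pos'],s['ft_force'],s['torque'],s['width'])
w=cv2.imread('pics/w8.png')[140:280,240:400]; b=cv2.imread('pics/s8.png')[110:250,130:290]
cv2.imwrite('pics/c8.png',np.hstack([cv2.resize(w,(400,350)),cv2.resize(b,(400,350))]))
E
```

```text
[ 0.50888345 -0.14092433  0.14284669] [-1.87580447  0.15319247  7.0215544 ] [ 0.00922605  0.3087315  -0.04240356] 0.02999510831289722
```

View pics/c8.png

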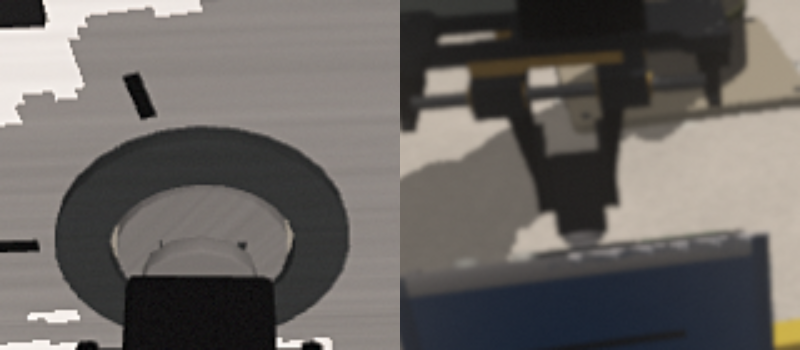

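The key is in up to about the collar, with contact at 8 N. The collar's rim sits at the disc, with the slot ends just showing on either side of it at about (305,237) and (337,238). I'll press a little further to be sure it is home.

>>> drive_tool(
  series=[
    [[0.05,0,-0.09],0],
    [[0.05,0,-0.09],0],
    [[0.05,0,-0.09],0],
    [[0.05,0,-0.09],0],
    [[0.05,0,-0.09],0],
    [[0,0,0],0],
    [[0,0,0],0],
    [[0,0,0],0],
    [[0,0,0],0],
    [[0,0,0],0],
  ],
  newtons=15,
)

```text
time: 15.65
ee_pos: [0.5115, -0.1412, 0.1395]
eef_rot: [0.999, -0.052, 0.0, 0.001]
ft_force: [-6.9, -0.0, 19.1]
width: 0.03
grip_force: 15.0
```

```bash
python3 - <<'E'
from h import *
snap('wrist','w9'); s=r.read_state(); print(s['ee_pos'],s['ft_force'],s['torque'],s['width'])
# collar rim top as seen: predict rim at key z=30 (on disc) for seated key, far side up-slope 12 mm
y=np.radians(-4.1); n=np.array([-.5*np.cos(y),-.5*np.sin(y),3**.5/2]); ex=np.array([n[2]*np.cos(y),n[2]*np.sin(y),.5])
M=np.array([.5331,-.1444,.117])
for f in ('w8','w9'):
    c=cam(f); g=cv2.cvtColor(c['color'],cv2.COLOR_RGB2GRAY)
    for h in (0,.004,.008):
        X=c['R']@(M+ex*.012+n*h)+c['t']; print(f,h,(X[:2]/X[2]*358+[319.3,237.7]).round(1))
    print(g[215:256,319].tolist()); print([g[v,300:345].tolist() for v in (237,238)])
E
```

```text
[ 0.51146995 -0.1411276   0.1395068 ] [-7.48937624  0.22945435 18.15742072] [ 0.09264321  1.44993208 -0.05121013] 0.029863076654259024
w8 0 [320.1 224.4]
w8 0.004 [320.2 230. ]
w8 0.008 [320.4 235.9]
[111, 115, 118, 118, 116, 115, 114, 117, 120, 119, 118, 118, 118, 118, 118, 117, 119, 121, 120, 111, 109, 115, 115, 119, 122, 125, 119, 116, 115, 115, 113, 114, 115, 118, 125, 60, 15, 10, 17, 20, 12]
[[118, 115, 117, 109, 65, 122, 102, 100, 102, 102, 103, 107, 107, 108, 111, 114, 112, 114, 116, 115, 115, 116, 116, 117, 116, 114, 114, 114, 113, 115, 110, 113, 111, 112, 113, 63, 53, 47, 70, 124, 119, 120, 120, 122, 120], [116, 114, 119, 114, 60, 96, 97, 99, 106, 108, 105, 110, 110, 113, 114, 115, 113, 118, 117, 119, 119, 116, 118, 117, 118, 118, 117, 115, 118, 114, 116, 113, 113, 110, 104, 66, 34, 31, 81, 125, 123, 120, 122, 121, 117]]
w9 0 [320.1 231.1]
w9 0.004 [320.2 237. ]
w9 0.008 [320.4 243. ]
[56, 51, 53, 50, 48, 58, 107, 111, 115, 118, 118, 116, 113, 116, 118, 119, 119, 119, 117, 116, 116, 118, 112, 112, 114, 117, 118, 123, 127, 117, 117, 116, 117, 117, 113, 116, 119, 124, 59, 12, 18]
[[116, 117, 118, 117, 117, 118, 119, 117, 114, 114, 117, 122, 122, 119, 119, 120, 117, 113, 110, 112, 114, 114, 118, 118, 119, 117, 121, 120, 122, 122, 124, 122, 119, 120, 115, 116, 115, 116, 118, 117, 119, 119, 119, 120, 118], [118, 117, 117, 118, 119, 120, 118, 116, 116, 117, 113, 113, 108, 108, 107, 106, 106, 107, 108, 112, 112, 111, 110, 107, 108, 107, 113, 120, 116, 126, 121, 120, 119, 118, 117, 115, 116, 117, 117, 117, 120, 119, 118, 118, 118]]
```

>>> drive_tool(
  series=[
    [[0,0,0],0],
    [[0,0,0],0],
    [[0.07,0,0.04],0],
    [[0.07,0,0.03],0],
    [[0.05,0,-0.09],0],
    [[0.05,0,-0.09],0],
    [[0.05,0,-0.09],0],
    [[0,0,0],0],
    [[0,0,0],0],
    [[0,0,0],0],
  ],
  newtons=40,
)

```text
time: 16.95
ee_pos: [0.5128, -0.1412, 0.139]
eef_rot: [0.999, -0.052, -0.001, 0.001]
ft_force: [-23.2, 2.1, 41.8]
width: 0.03
grip_force: 40.0
```

```bash
cat >> h.py <<'E'
y=np.radians(-4.1); n=np.array([-.5*np.cos(y),-.5*np.sin(y),3**.5/2]); ex=np.array([n[2]*np.cos(y),n[2]*np.sin(y),.5]); ey=np.cross(n,ex)
M=np.array([.5331,-.1444,.117])
def lk(P): P=np.asarray(P)-M; return (1000*np.array([P@ex,P@ey,P@n])).round(1)
def prj(c,X): return cv2.projectPoints(np.atleast_2d(X).astype(float),cv2.Rodrigues(c['R'])[0],c['t'],c['intrinsics'],np.array([float(c['k1']),0,0,0]))[0][:,0]
E
python3 - <<'E'
from h import *
snap('wrist','w10'); s=r.read_state(); print(s['ee_pos'],s['ft_force'],s['torque'],s['width'])
print('G',lk(s['ee_pos']+[0,0,.011]))
for f in ('w9','w10'):
    c=cam(f); g=cv2.cvtColor(c['color'],cv2.COLOR_RGB2GRAY); 
    print(f,prj(c,[M+ex*.012,M+ex*.012+n*.004,M+ex*.012+n*.008,M+ex*.018,M+ex*.031]).round(1).tolist())
    print(190,g[190:262,319].tolist())
E
```

```text
[ 0.5127869  -0.14127163  0.13898884] [-23.52850333   3.27026734  42.17570569] [0.70329232 5.2874424  0.01153603] 0.029646604079754474
G [-1.2  1.7 38.8]
w9 [[320.0, 231.1], [320.2, 237.0], [320.3, 243.0], [319.7, 222.5], [319.0, 202.3]]
190 [138, 140, 141, 144, 143, 143, 150, 76, 42, 47, 54, 49, 49, 54, 54, 54, 51, 53, 51, 52, 48, 51, 53, 51, 53, 56, 51, 53, 50, 48, 58, 107, 111, 115, 118, 118, 116, 113, 116, 118, 119, 119, 119, 117, 116, 116, 118, 112, 112, 114, 117, 118, 123, 127, 117, 117, 116, 117, 117, 113, 116, 119, 124, 59, 12, 18, 13, 19, 18, 15, 18, 18]
w10 [[320.1, 233.9], [320.2, 239.8], [320.4, 245.9], [319.8, 225.4], [319.0, 205.4]]
190 [139, 138, 138, 138, 140, 140, 143, 142, 143, 152, 75, 40, 49, 47, 48, 52, 54, 54, 54, 52, 52, 52, 50, 50, 50, 50, 52, 53, 53, 52, 53, 50, 47, 59, 109, 111, 119, 119, 119, 116, 116, 115, 117, 119, 118, 118, 117, 119, 113, 109, 111, 115, 115, 118, 127, 120, 114, 117, 118, 116, 116, 116, 118, 123, 80, 26, 11, 16, 20, 16, 22, 9]
```

>>> drive_tool(
  series=[
    [[-0.1,0,0.17],0],
    [[0,0,0],0],
    [[0,0,0],0],
    [[0,0,0],0],
    [[0,0,0],0],
    [[0,0,0],0],
    [[0,0,0],0],
    [[0,0,0],0],
    [[0,0,0],0],
    [[0,0,0],0],
  ],
  hand=0.5,
  newtons=40,
)

```text
time: 18.25
ee_pos: [0.513, -0.1408, 0.1375]
eef_rot: [0.999, -0.051, 0.0, 0.0]
ft_force: [-0.4, -0.1, -0.2]
width: 0.0432
grip_force: 0.0
```

```bash
python3 - <<'E'
from h import *
snap('wrist','w11'); snap('top','t11'); snap('scene','s11'); s=r.read_state(); print(s['ee_pos'],s['ft_force'],s['width'])
print('G',lk(s['ee_pos']+[0,0,.011]))
c=cam('w11'); g=cv2.cvtColor(c['color'],cv2.COLOR_RGB2GRAY)
q=[M+ex*.012,M+ex*.012+n*.004,M+ex*.018,M+ex*.031,M+n*.054+ex*.005,M+n*.054-ex*.005,M+n*.054+ey*.015,M+n*.054-ey*.015]
print(prj(c,q).round(1).tolist()); print(190,g[190:330,319].tolist())
for f in ('t11','s11'): print(f,prj(cam(f),q[4:]).round(1).tolist())
E
```

```text
[ 0.51297958 -0.14076478  0.1374794 ] [ 0.51639469 -0.01988123  0.79087343] 0.04313000485264888
G [-1.9  2.2 37.4]
[[321.1, 235.1], [321.3, 241.1], [320.8, 226.5], [320.1, 206.4], [324.0, 343.3], [324.5, 354.1], [288.4, 349.8], [360.2, 347.8]]
190 [140, 140, 137, 139, 138, 140, 142, 145, 142, 143, 149, 75, 41, 50, 50, 50, 47, 54, 55, 53, 55, 50, 50, 50, 52, 51, 52, 52, 53, 52, 52, 51, 53, 46, 44, 107, 110, 114, 119, 118, 119, 116, 116, 116, 118, 120, 120, 118, 116, 117, 118, 106, 110, 113, 115, 116, 121, 123, 118, 116, 117, 118, 117, 116, 116, 118, 128, 52, 7, 17, 16, 18, 16, 14, 17, 20, 17, 16, 15, 11, 21, 15, 17, 21, 14, 16, 16, 14, 22, 18, 18, 15, 18, 21, 18, 14, 16, 18, 16, 19, 12, 14, 21, 15, 14, 19, 18, 18, 18, 17, 16, 13, 19, 17, 11, 20, 13, 13, 17, 21, 16, 20, 17, 18, 19, 23, 16, 20, 19, 19, 21, 21, 19, 22, 12, 21, 39, 39, 42, 43]
t11 [[410.1, 306.1], [409.2, 311.4], [400.5, 307.9], [418.8, 309.7]]
s11 [[197.7, 172.3], [197.9, 172.8], [208.0, 171.5], [187.5, 173.6]]
```

>>> drive_tool(
  series=[
    [[0,0,0],0],
    [[0,0,0],0],
    [[0,0,0],0],
    [[0,0,0],0],
    [[0.05,0,-0.09],0],
    [[0.05,0,-0.09],0],
    [[0.05,0,-0.09],0.5],
    [[0,0,0],-1],
    [[0,0,0],1],
    [[0,0,0],-0.5],
  ],
  hand=1,
  newtons=50,
)

```text
time: 19.65
ee_pos: [0.5137, -0.1409, 0.1369]
eef_rot: [0.999, -0.051, -0.001, 0.001]
ft_force: [-15.8, 2.3, 27.5]
width: 0.0295
grip_force: 50.0
```

```bash
cat >> h.py <<'E'
def seat(f):
    c=cam(f); g=cv2.cvtColor(c['color'],cv2.COLOR_RGB2GRAY); s=r.read_state(); print(s['time'],s['ee_pos'].round(4),s['ft_force'].round(1),'G',lk(c['p']+[0,0,.011]))
    q=prj(c,[M+ex*.012,M+ex*.012+n*.004,M+ex*.018,M+ex*.031]); u=int(round(q[0,0])); print(q[:,1].round(1),195,g[195:265,u].tolist())
E
python3 - <<'E'
from h import *
snap('wrist','w12'); seat('w12')
E
```

```text
19.7 [ 0.5137 -0.1409  0.1369] [-16.6   2.7  27.7] G [-1.5  2.1 36.6]
[236.8 242.8 228.2 208.2] 195 [140, 140, 139, 144, 144, 143, 143, 128, 65, 45, 48, 50, 52, 50, 53, 54, 54, 53, 51, 53, 48, 51, 49, 49, 54, 51, 52, 52, 51, 50, 48, 75, 110, 110, 118, 119, 117, 113, 117, 117, 120, 121, 118, 117, 119, 118, 106, 111, 113, 117, 118, 121, 124, 119, 117, 118, 119, 117, 116, 117, 119, 128, 64, 16, 17, 17, 14, 16, 18, 14]
```

The collar rests hard at the disc: it stays put from 32 to 47 N. So I release, rise clear, and prepare to push the handle round with a corner of the closed fingers.

>>> drive_tool(
  series=[
    [[0,0,0],0],
    [[0,0,0],0],
    [[0,0,0],0],
    [[0,0,0],0],
    [[0,0,0],0],
    [[0,0,1],0],
    [[0,0,1],0],
    [[0,0,1.5],0],
    [[0,0,1.5],0],
    [[0,0,0.5],0],
  ],
  hand=0.48,
)

```text
time: 20.95
ee_pos: [0.5151, -0.1409, 0.1914]
eef_rot: [0.999, -0.051, 0.001, 0.0]
ft_force: [-0.1, -0.3, -0.4]
width: 0.0454
grip_force: 0.0
```

```bash
python3 - <<'E'
from h import *
snap('wrist','w13'); seat('w13'); snap('top','t13'); snap('scene','s13')
c=cam('w13'); g=cv2.cvtColor(c['color'],cv2.COLOR_RGB2GRAY)
q=[M+n*.054+ex*.005,M+n*.054-ex*.005,M+n*.054+ey*.015,M+n*.054-ey*.015]
print(prj(c,q).round(1).tolist()); u=int(prj(c,q)[0,0]); print(u,260,g[260:400,u].tolist())
E
```

```text
21.0 [ 0.515  -0.1409  0.1913] [-0.8 -0.7  1. ] G [26.9  2.2 83. ]
[214.5 218.8 207.5 191.4] 195 [52, 52, 49, 50, 51, 53, 54, 53, 52, 49, 43, 95, 110, 118, 117, 116, 113, 117, 118, 118, 117, 117, 117, 116, 108, 113, 115, 119, 124, 117, 118, 117, 115, 115, 117, 122, 95, 31, 10, 18, 16, 15, 20, 20, 21, 21, 15, 16, 18, 18, 18, 18, 16, 11, 15, 19, 24, 23, 25, 24, 20, 23, 20, 25, 22, 25, 21, 17, 25, 17]
[[323.1, 290.9], [323.4, 300.9], [296.6, 296.7], [350.0, 295.2]]
323 260 [20, 23, 22, 22, 22, 16, 18, 16, 19, 19, 22, 15, 15, 19, 18, 14, 16, 17, 17, 11, 16, 18, 15, 20, 14, 17, 13, 18, 19, 16, 18, 16, 18, 23, 22, 24, 19, 29, 44, 57, 45, 30, 27, 31, 26, 12, 76, 255, 242, 237, 237, 233, 232, 234, 238, 234, 237, 232, 237, 238, 239, 239, 237, 239, 250, 214, 4, 33, 39, 42, 49, 46, 53, 52, 54, 54, 57, 55, 59, 59, 60, 60, 60, 64, 65, 65, 69, 65, 66, 65, 62, 62, 61, 61, 59, 57, 50, 66, 208, 246, 238, 238, 237, 235, 234, 236, 238, 236, 235, 236, 236, 240, 241, 239, 238, 236, 236, 234, 233, 237, 236, 235, 234, 237, 236, 237, 237, 236, 235, 240, 242, 179, 46, 60, 66, 65, 65, 63, 65, 65]
```

>>> drive_tool(
  series=[
    [[-1.0,0.9,0.2],-4.5],
    [[-1.0,0.9,0],-4.5],
    [[-1.0,1.0,0],-4],
    [[0,0,0],0],
    [[0,0,0],0],
    [[0,0,-1.1],0],
    [[0,0,-1.1],0],
    [[0,0,-1.1],0],
    [[0,0,-1.0],0],
    [[0,0,0],0],
  ],
  hand=1,
  newtons=30,
)

```text
time: 22.35
ee_pos: [0.484, -0.1127, 0.1478]
eef_rot: [0.986, -0.164, -0.001, -0.0]
ft_force: [0.2, -0.1, 0.4]
width: 0.0006
grip_force: 0.0
```

>>> drive_tool(
  series=[
    [[0.6,0,0],0],
    [[0.5,0,0],0],
    [[0.2,0,0],0],
    [[0.2,0,0],0],
    [[0.2,0.03,0],0],
    [[0.2,0,0],0],
    [[0,0,0],0],
    [[0,0,0],0],
    [[0,0,0],0],
    [[0,0,0],0],
  ],
)

```text
time: 23.6
ee_pos: [0.5035, -0.1125, 0.1488]
eef_rot: [0.986, -0.164, 0.0, 0.0]
ft_force: [-0.5, -1.1, 0.0]
width: 0.0003
grip_force: 0.0
```

```bash
python3 - <<'E'
from h import *
snap('top','t14'); snap('wrist','w14'); s=r.read_state(); print(s['ee_pos'],s['ft_force'],s['torque'])
# handle line direction from wrist picture: black top + collar-facing face boundary
for f in ('w13','w14'):
    c=cam(f); g=cv2.cvtColor(c['color'],cv2.COLOR_RGB2GRAY); q=prj(c,[M+n*.004+ey*.012,M+n*.004-ey*.012,M+n*.004+ex*.012,M+n*.054,M]).round(0); print(f,q.tolist())
E
```

```text
[ 0.50346596 -0.11252361  0.1488038 ] [ 0.36881656 -0.82532565  0.16105473] [0.0421082  0.00915219 0.01840924]
w13 [[303.0, 233.0], [340.0, 231.0], [321.0, 219.0], [323.0, 296.0], [321.0, 228.0]]
w14 [[337.0, 223.0], [381.0, 212.0], [356.0, 201.0], [383.0, 296.0], [358.0, 212.0]]
```

```bash
cat >> h.py <<'E'
def ang(f,h=.004,M0=M):
    c=cam(f); a=np.arange(-20,20,.25)/1000; A,B=np.meshgrid(a,a,indexing='ij')  # A along ex, B along ey
    P=prj(c,(M0+h*n+A[...,None]*ex+B[...,None]*ey).reshape(-1,3)).astype(np.float32).reshape(*A.shape,2)
    g=cv2.remap(cv2.cvtColor(c['color'],cv2.COLOR_RGB2GRAY),P[...,0],P[...,1],cv2.INTER_LINEAR)
    return g
def far(f,**k):
    g=ang(f,**k); out=[]
    for j in range(0,160,8):
        d=np.where(g[:,j]<33)[0]; out.append((round(-20+j*.25),round(-20+d.max()*.25,1) if len(d) else None))
    print(f,'(ey,ex of far dark edge) mm',out)
E
python3 - <<'E'
from h import *
far('w13'); far('w14')
E
```

```text
w13 (ey,ex of far dark edge) mm [(-20, None), (-18, np.float64(1.5)), (-16, np.float64(-19.5)), (-14, np.float64(-3.5)), (-12, np.float64(-1.0)), (-10, np.float64(-0.8)), (-8, np.float64(-0.8)), (-6, np.float64(-0.5)), (-4, np.float64(-0.5)), (-2, np.float64(-0.5)), (0, np.float64(0.0)), (2, np.float64(0.0)), (4, np.float64(0.0)), (6, np.float64(0.2)), (8, np.float64(0.2)), (10, np.float64(0.5)), (12, np.float64(0.8)), (14, np.float64(0.5)), (16, np.float64(-3.0)), (18, np.float64(-19.0))]
w14 (ey,ex of far dark edge) mm [(-20, None), (-18, np.float64(3.8)), (-16, np.float64(-10.2)), (-14, np.float64(-1.8)), (-12, np.float64(-0.8)), (-10, np.float64(-0.2)), (-8, np.float64(-0.2)), (-6, np.float64(-0.2)), (-4, np.float64(0.0)), (-2, np.float64(0.0)), (0, np.float64(0.2)), (2, np.float64(0.2)), (4, np.float64(0.5)), (6, np.float64(0.5)), (8, np.float64(0.8)), (10, np.float64(0.8)), (12, np.float64(1.2)), (14, np.float64(0.8)), (16, np.float64(-4.8)), (18, None)]
```

```bash
python3 - <<'E'
from h import *
Mt=np.array([.5325,-.1429,.117])
def col(f,u,v0,v1): 
    c=cam(f); return v0,cv2.cvtColor(c['color'],cv2.COLOR_RGB2GRAY)[v0:v1,u-1:u+2].mean(1).round().astype(int).tolist()
A=np.array([.5368,.1203,.095]); print('stand top pred',prj(cam('scene0'),[A,A+[.005,0,0],A-[.005,0,0],A+[.005,0,-.05]]).round(1).tolist()); print(col('scene0',366,185,232))
c=cam('s13'); print('lock top pred', prj(c,[Mt+n*.054,Mt+n*.054+ex*.005,Mt+n*.054-ex*.005,Mt+n*.004+ex*.005]).round(1).tolist())
for u in (192,197,202): print(u,col('s13',u,155,215))
t=cam('t13'); print('top-cam pred',prj(t,[M+n*.054+ex*.005,M+n*.054-ex*.005,M+n*.054+ey*.015,M+n*.054-ey*.015]).round(1).tolist())
cv2.imwrite('pics/x.png',t['color'][:,:,::-1]); g=cv2.cvtColor(t['color'],cv2.COLOR_RGB2GRAY); print(g[296:320,403:418:3].T.tolist())
E
```

```text
stand top pred [[366.6, 196.8], [367.7, 198.2], [365.4, 195.5], [366.0, 224.0]]
(185, [177, 176, 177, 177, 176, 175, 175, 175, 174, 164, 133, 90, 58, 49, 48, 47, 46, 46, 46, 46, 45, 46, 46, 45, 46, 44, 45, 44, 45, 45, 45, 44, 44, 44, 44, 44, 45, 57, 77, 88, 90, 87, 96, 125, 159, 177, 182])
lock top pred [[198.7, 172.3], [198.7, 172.0], [198.8, 172.5], [203.2, 205.6]]
192 (155, [104, 105, 105, 105, 106, 106, 106, 106, 105, 105, 104, 104, 104, 104, 103, 102, 99, 84, 59, 41, 38, 38, 38, 38, 37, 38, 37, 39, 39, 40, 39, 40, 43, 44, 46, 48, 54, 60, 69, 82, 89, 94, 98, 101, 104, 112, 123, 132, 136, 142, 156, 171, 180, 173, 143, 97, 71, 79, 86, 81])
197 (155, [94, 95, 96, 98, 99, 101, 102, 103, 105, 105, 104, 104, 103, 102, 102, 98, 87, 66, 46, 37, 37, 38, 37, 37, 38, 38, 38, 38, 38, 37, 39, 38, 38, 39, 39, 39, 39, 38, 37, 37, 35, 36, 36, 35, 36, 35, 35, 36, 36, 46, 66, 83, 88, 84, 73, 74, 99, 113, 101, 83])
202 (155, [78, 75, 80, 84, 82, 77, 76, 79, 89, 100, 103, 102, 103, 103, 101, 96, 79, 54, 39, 37, 37, 38, 37, 37, 38, 38, 38, 38, 37, 38, 38, 38, 38, 40, 39, 39, 38, 37, 39, 37, 36, 36, 37, 36, 36, 36, 35, 36, 46, 69, 87, 90, 82, 68, 64, 83, 103, 107, 95, 81])
top-cam pred [[410.1, 306.1], [409.2, 311.4], [400.5, 307.9], [418.8, 309.7]]
[[17, 16, 16, 20, 19, 19, 18, 16, 13, 13, 14, 17, 19, 23, 14, 18, 10, 15, 9, 20, 20, 9, 24, 17], [12, 16, 20, 18, 14, 15, 16, 18, 19, 21, 17, 21, 8, 20, 21, 23, 13, 12, 19, 14, 11, 20, 20, 14], [4, 8, 14, 6, 10, 8, 7, 19, 21, 10, 21, 12, 20, 10, 12, 3, 17, 17, 17, 11, 17, 8, 20, 13], [50, 45, 47, 51, 47, 46, 51, 50, 49, 51, 55, 51, 37, 30, 27, 27, 23, 17, 21, 12, 16, 11, 19, 24], [86, 87, 92, 95, 99, 97, 93, 94, 99, 89, 91, 85, 75, 71, 69, 69, 57, 57, 46, 62, 54, 51, 44, 31]]
```

No turn yet (handle angle unchanged at 4°): the fingertips are slimmer than I took them for and passed beside the handle. I back off, move 6.5 mm inward, and push again.

>>> drive_tool(
  series=[
    [[-1.1,0,0],0],
    [[-1.1,0,0],0],
    [[0,-0.65,0],0],
    [[0.7,0,0],0],
    [[0.7,0,0],0],
    [[0.2,0.05,0],0],
    [[0.2,0,0],0],
    [[0.2,0,0],0],
    [[0,0,0],0],
    [[0,0,0],0],
  ],
)

```text
time: 24.95
ee_pos: [0.5012, -0.1185, 0.1487]
eef_rot: [0.986, -0.164, -0.0, 0.0]
ft_force: [-4.9, 1.1, 2.1]
width: 0.0004
grip_force: 2.2
```

```bash
python3 - <<'E'
from h import *
snap('wrist','w15'); s=r.read_state(); print(s['ee_pos'],s['ft_force']); far('w15')
E
```

```text
[ 0.50119395 -0.11848342  0.14872674] [-4.33418904  0.72983346  3.1299228 ]
w15 (ey,ex of far dark edge) mm [(-20, None), (-18, np.float64(2.5)), (-16, np.float64(-12.8)), (-14, np.float64(0.5)), (-12, np.float64(2.8)), (-10, np.float64(3.0)), (-8, np.float64(3.2)), (-6, np.float64(3.5)), (-4, np.float64(3.8)), (-2, np.float64(4.0)), (0, np.float64(4.2)), (2, np.float64(4.5)), (4, np.float64(4.8)), (6, np.float64(5.0)), (8, np.float64(5.2)), (10, np.float64(5.8)), (12, np.float64(6.0)), (14, np.float64(6.0)), (16, np.float64(2.2)), (18, np.float64(-9.0))]
```

Contact: the handle has straightened up and begun to turn (about 8°). Continuing round the arc.

>>> drive_tool(
  series=[
    [[0.15,0.02,0],0],
    [[0.15,0.02,0],0],
    [[0.13,0,0],0],
    [[0.13,0,0],0],
    [[0.12,0,0],0],
    [[0.12,-0.05,0],0],
    [[0.12,-0.06,0],0],
    [[0,0,0],0],
    [[0,0,0],0],
    [[0,0,0],0],
  ],
)

```text
time: 26.25
ee_pos: [0.5098, -0.1187, 0.1488]
eef_rot: [0.986, -0.164, -0.001, 0.0]
ft_force: [-8.7, 2.8, 6.0]
width: 0.0005
grip_force: 4.8
```

```bash
python3 - <<'E'
from h import *
snap('wrist','w16'); s=r.read_state(); print(s['ee_pos'],s['ft_force']); far('w16')
E
```

```text
[ 0.5098313  -0.11874048  0.14878029] [-10.03124943   3.50558625   7.0530136 ]
w16 (ey,ex of far dark edge) mm [(-20, None), (-18, np.float64(2.8)), (-16, np.float64(-4.2)), (-14, np.float64(-6.5)), (-12, np.float64(-4.2)), (-10, np.float64(-2.5)), (-8, np.float64(-1.0)), (-6, np.float64(1.0)), (-4, np.float64(2.5)), (-2, np.float64(4.0)), (0, np.float64(5.8)), (2, np.float64(7.2)), (4, np.float64(9.2)), (6, np.float64(10.8)), (8, np.float64(12.5)), (10, np.float64(12.8)), (12, np.float64(9.8)), (14, np.float64(6.8)), (16, np.float64(-4.8)), (18, None)]
```

>>> drive_tool(
  series=[
    [[0.15,-0.08,0],0],
    [[0.14,-0.1,0],0],
    [[0.1,-0.1,0],0],
    [[0.08,-0.1,0],0],
    [[0.05,-0.08,0],0],
    [[0.04,-0.08,0],0],
    [[0.03,-0.08,0],0],
    [[0,0,0],0],
    [[0,0,0],0],
    [[0,0,0],0],
  ],
)

```text
time: 27.55
ee_pos: [0.5159, -0.1246, 0.1494]
eef_rot: [0.986, -0.164, -0.001, -0.0]
ft_force: [-11.5, 4.3, 12.0]
width: 0.0001
grip_force: 8.6
```

```bash
python3 - <<'E'
from h import *
snap('wrist','w17'); s=r.read_state(); print(s['ee_pos'],s['ft_force']); far('w17')
g=ang('w17'); 
for a in range(-16,17,4): d=np.where(g[int((a+20)*4)]<33)[0]; print(a,(-20+d.min()*.25,-20+d.max()*.25) if len(d) else None,end=' ')
E
```

```text
[ 0.51583188 -0.12466115  0.14934333] [-13.0401707    4.41038617  12.33417507]
w17 (ey,ex of far dark edge) mm [(-20, None), (-18, np.float64(2.0)), (-16, np.float64(-4.0)), (-14, None), (-12, None), (-10, np.float64(-10.8)), (-8, np.float64(-6.2)), (-6, np.float64(-1.2)), (-4, np.float64(4.0)), (-2, np.float64(9.5)), (0, np.float64(14.8)), (2, np.float64(16.5)), (4, np.float64(15.8)), (6, np.float64(14.8)), (8, np.float64(13.5)), (10, np.float64(-5.2)), (12, None), (14, None), (16, None), (18, None)]
-16 (np.float64(-11.0), np.float64(10.75)) -12 (np.float64(-10.5), np.float64(10.5)) -8 (np.float64(-8.5), np.float64(10.0)) -4 (np.float64(-16.5), np.float64(9.75)) 0 (np.float64(-18.0), np.float64(9.5)) 4 (np.float64(-18.75), np.float64(9.5)) 8 (np.float64(-2.5), np.float64(9.25)) 12 (np.float64(-1.0), np.float64(8.75)) 16 (np.float64(0.75), np.float64(3.75))
```

>>> drive_tool(
  series=[
    [[0.02,-0.08,0],0],
    [[0.01,-0.08,0],0],
    [[0,-0.08,0],0],
    [[0,-0.08,0],0],
    [[0,-0.07,0],0],
    [[0,0,0],0],
    [[0,0,0],0],
    [[0,0,0],0],
    [[0,0,0],0],
    [[0,0,0],0],
  ],
)

```text
time: 28.85
ee_pos: [0.5171, -0.1277, 0.1489]
eef_rot: [0.987, -0.163, 0.0, -0.001]
ft_force: [-3.1, 5.5, 3.3]
width: 0.0003
grip_force: 3.5
```

```bash
python3 - <<'E'
from h import *
snap('wrist','w18'); s=r.read_state(); print(s['ee_pos'],s['ft_force']); far('w18')
E
```

```text
[ 0.51709454 -0.12772053  0.14892286] [-3.27247309  6.01968065  3.28360443]
w18 (ey,ex of far dark edge) mm [(-20, None), (-18, np.float64(2.2)), (-16, None), (-14, None), (-12, None), (-10, np.float64(-16.8)), (-8, np.float64(-9.0)), (-6, np.float64(0.5)), (-4, np.float64(9.5)), (-2, np.float64(16.2)), (0, np.float64(15.8)), (2, np.float64(15.2)), (4, np.float64(14.5)), (6, np.float64(13.2)), (8, None), (10, None), (12, None), (14, None), (16, None), (18, None)]
```

>>> drive_tool(
  series=[
    [[0,-0.07,0],0],
    [[0,-0.07,0],0],
    [[0,-0.07,0],0],
    [[0,-0.07,0],0],
    [[0,-0.07,0],0],
    [[0,0,0],0],
    [[0,0,0],0],
    [[0,0,0],0],
    [[0,0,0],0],
    [[0,0,0],0],
  ],
)

```text
time: 30.15
ee_pos: [0.5171, -0.1293, 0.149]
eef_rot: [0.987, -0.162, -0.0, -0.002]
ft_force: [-6.3, 11.7, 5.1]
width: 0.0003
grip_force: 6.8
```

```bash
python3 - <<'E'
from h import *
snap('wrist','w19'); s=r.read_state(); print(s['ee_pos'],s['ft_force']); far('w19')
g=ang('w19'); 
for a in range(-10,17,3): d=np.where(g[int((a+20)*4)]<33)[0]; print(a,(-20+d.min()*.25,-20+d.max()*.25) if len(d) else None,end=' ')
E
```

```text
[ 0.51715767 -0.12926087  0.14898897] [-5.11658503 12.23769423  6.2334299 ]
w19 (ey,ex of far dark edge) mm [(-20, None), (-18, np.float64(2.0)), (-16, np.float64(-4.0)), (-14, None), (-12, None), (-10, np.float64(-15.0)), (-8, np.float64(-7.2)), (-6, np.float64(2.5)), (-4, np.float64(10.8)), (-2, np.float64(16.5)), (0, np.float64(16.0)), (2, np.float64(15.2)), (4, np.float64(14.2)), (6, np.float64(12.0)), (8, None), (10, None), (12, None), (14, None), (16, None), (18, np.float64(-19.8))]
-10 (np.float64(-8.5), np.float64(6.0)) -7 (np.float64(-14.5), np.float64(6.0)) -4 (np.float64(-16.5), np.float64(6.0)) -1 (np.float64(-17.75), np.float64(6.0)) 2 (np.float64(-18.25), np.float64(6.0)) 5 (np.float64(-19.0), np.float64(6.0)) 8 (np.float64(-4.75), np.float64(6.0)) 11 (np.float64(-3.75), np.float64(6.25)) 14 (np.float64(-3.25), np.float64(4.75))
```

>>> drive_tool(
  series=[
    [[0,0.3,0],0],
    [[0.4,0,0.3],0],
    [[0,-0.15,0],0],
    [[0,-0.15,0],0],
    [[0,-0.1,0],0],
    [[0,-0.1,0],0],
    [[0,-0.1,0],0],
    [[0,0,0],0],
    [[0,0,0],0],
    [[0,0,0],0],
  ],
)

```text
time: 31.45
ee_pos: [0.5216, -0.1302, 0.1518]
eef_rot: [0.987, -0.162, -0.0, -0.003]
ft_force: [-3.4, 18.9, 3.2]
width: 0.0003
grip_force: 8.4
```

```bash
python3 - <<'E'
from h import *
snap('wrist','w20'); s=r.read_state(); print(s['ee_pos'],s['ft_force'],s['torque']); far('w20')
g=ang('w20'); 
for a in range(5,17,3): d=np.where(g[int((a+20)*4)]<33)[0]; print(a,(-20+d.min()*.25,-20+d.max()*.25) if len(d) else None,end=' ')
E
```

```text
[ 0.52156577 -0.13015619  0.15180829] [-3.17495038 18.37618578  3.74049859] [3.81870149 0.64733191 0.02332605]
w20 (ey,ex of far dark edge) mm [(-20, None), (-18, np.float64(1.5)), (-16, None), (-14, None), (-12, None), (-10, np.float64(-13.8)), (-8, np.float64(-6.8)), (-6, np.float64(2.8)), (-4, np.float64(11.8)), (-2, np.float64(16.2)), (0, np.float64(15.5)), (2, np.float64(14.8)), (4, np.float64(14.0)), (6, np.float64(10.2)), (8, np.float64(-16.5)), (10, np.float64(-18.0)), (12, np.float64(-17.2)), (14, np.float64(-17.0)), (16, np.float64(-15.5)), (18, np.float64(-14.8))]
5 (np.float64(-5.5), np.float64(5.75)) 8 (np.float64(-4.75), np.float64(5.75)) 11 (np.float64(-4.25), np.float64(5.75)) 14 (np.float64(-3.5), np.float64(4.5))
```

>>> drive_tool(
  series=[
    [[0,-0.1,0],0],
    [[0,0,0],0],
    [[0,0.7,0],0],
    [[0,1.0,0],0],
    [[0,1.0,1],0],
    [[0,0,2.5],0],
    [[0,0,2.5],0],
    [[0,-1,1],0],
    [[0,0,0],0],
    [[0,0,0],0],
  ],
)

```text
time: 32.75
ee_pos: [0.5204, -0.1199, 0.2208]
eef_rot: [0.986, -0.164, -0.001, -0.0]
ft_force: [-0.9, 0.3, 0.6]
width: 0.0005
grip_force: 0.0
```

```bash
python3 - <<'E'
from h import *
snap('wrist','w21'); snap('scene','s21'); s=r.read_state(); print(s['ee_pos'],s['ft_force']); far('w21')
g=ang('w21'); 
for a in range(-1,17,3): d=np.where(g[int((a+20)*4)]<33)[0]; print(a,(-20+d.min()*.25,-20+d.max()*.25) if len(d) else None,end=' ')
c=cam('w5'); P=plane(c,[(302.5,126.2),(260,182.5)],n,n@(M-.004*n)); print('ticks',[lk(p) for p in P])
Mt=np.array([.5325,-.1429,.117]); d=np.cos(1.4)*ey+np.sin(1.4)*ex
c=cam('s21'); print(prj(c,[Mt+n*.054,Mt+n*.054+d*.015,Mt+n*.054-d*.015]).round(1).tolist()); gg=cv2.cvtColor(c['color'],cv2.COLOR_RGB2GRAY)
for u in (195,198,201): print(u,160,gg[160:185,u].tolist())
E
```

```text
[ 0.52047191 -0.11958892  0.22082149] [ 0.19143968  0.15383827 -0.72047425]
w21 (ey,ex of far dark edge) mm [(-20, None), (-18, np.float64(-0.2)), (-16, np.float64(-4.5)), (-14, None), (-12, None), (-10, None), (-8, np.float64(-13.2)), (-6, np.float64(-8.2)), (-4, np.float64(-2.2)), (-2, np.float64(3.8)), (0, np.float64(8.8)), (2, np.float64(9.0)), (4, np.float64(8.2)), (6, np.float64(7.8)), (8, np.float64(6.5)), (10, None), (12, None), (14, None), (16, None), (18, None)]
-1 (np.float64(-3.25), np.float64(8.5)) 2 (np.float64(-18.5), np.float64(8.25)) 5 (np.float64(-1.5), np.float64(8.25)) 8 (np.float64(-0.5), np.float64(7.0)) 11 None 14 None ticks [array([38.7, 10.2, -4. ]), array([-0.5, 40.1, -4. ])]
[[198.7, 172.3], [200.2, 171.2], [197.3, 173.2]]
195 160 [103, 104, 104, 104, 104, 103, 103, 103, 102, 102, 99, 94, 81, 64, 48, 40, 37, 38, 40, 41, 41, 43, 46, 49, 50]
198 160 [95, 98, 100, 103, 104, 102, 101, 102, 100, 98, 86, 65, 46, 37, 39, 37, 37, 37, 37, 37, 37, 37, 36, 38, 35]
201 160 [77, 77, 79, 90, 100, 102, 102, 101, 100, 93, 75, 52, 39, 38, 37, 38, 37, 37, 37, 37, 36, 36, 36, 37, 37]
```

The collar and handle show the key home; its lean is just slot play. The panel's stop tick is at 75°. I'll check the disc's own angle from its brushed grain, before against after.

```bash
python3 - <<'E'
from h import *
def grain(f,h=0):
    g=ang(f,h=h).astype(np.float32); a=np.arange(-20,20,.25); A,B=np.meshgrid(a,a,indexing='ij'); R=np.hypot(A,B)
    col=(A>-4)&(R<16.3)&((R>13.5) if f not in('w5','w6') else ((abs(A)>5.5)|(abs(B)>11)))
    out=[]
    for sg in (2,3,4):
        b=cv2.GaussianBlur(g,(0,0),sg); er=cv2.erode(col.astype(np.uint8),np.ones((3,3)))>0
        gx=cv2.Sobel(b,cv2.CV_32F,0,1); gy=cv2.Sobel(b,cv2.CV_32F,1,0)  # d/dex, d/dey
        m=er&(np.hypot(gx,gy)<np.percentile(np.hypot(gx,gy)[er],80))
        J=np.array([[np.sum(gx[m]**2),np.sum(gx[m]*gy[m])],[0,np.sum(gy[m]**2)]]); t=.5*np.arctan2(2*J[0,1],J[0,0]-J[1,1])
        coh=np.hypot(J[0,0]-J[1,1],2*J[0,1])/(J[0,0]+J[1,1]); out.append((round(np.degrees(t),1),round(float(coh),2)))
    print(f,'gradient dir from ex toward ey',out)
for f in ('w5','w6','w15','w16','w17','w20','w21'): grain(f)
for f in ('w6','w21'):
    g=ang(f,h=0); cv2.imwrite('pics/%s_r.png'%f,g)
E
```

```text
w5 gradient dir from ex toward ey [(np.float64(49.5), 0.72), (np.float64(49.4), 0.8), (np.float64(48.5), 0.73)]
w6 gradient dir from ex toward ey [(np.float64(48.4), 0.77), (np.float64(47.8), 0.82), (np.float64(46.7), 0.71)]
w15 gradient dir from ex toward ey [(np.float64(48.8), 0.68), (np.float64(41.7), 0.56), (np.float64(40.3), 0.53)]
w16 gradient dir from ex toward ey [(np.float64(31.1), 0.58), (np.float64(47.6), 0.59), (np.float64(50.6), 0.63)]
w17 gradient dir from ex toward ey [(np.float64(-7.4), 0.68), (np.float64(-12.6), 0.59), (np.float64(-23.1), 0.29)]
w20 gradient dir from ex toward ey [(np.float64(-20.4), 0.64), (np.float64(-27.3), 0.6), (np.float64(-44.0), 0.28)]
w21 gradient dir from ex toward ey [(np.float64(-19.7), 0.52), (np.float64(-18.4), 0.65), (np.float64(-17.6), 0.52)]
```

The grain has turned 68° from its starting 6°, so the disc is at about 74°, its stop. The key is home and the tool is clear, so I hand in.

```bash
python3 - <<'E'
from h import *
print(r.close_job())
E
```

```text
the job is handed in; nothing more can be done
None
```

The straight-handled key is in the switch and let go, by my measurements fully home (within 1–3 mm) with the disc at about 74° against its 75° stop; I handed the job in at about 33 s, and it gave back no verdict.

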